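# Swap the undersized apple in a packing tray

## Task

One of the six apples in the moulded packing tray is undersized, clearly smaller than its five neighbours and loose in its pocket: take it out and put it in the small basket with the other undersized apple. Then take one full-size apple out of the big crate and set it, stalk up, in the freed pocket so that it sits down in it like its neighbours. Set the apples down gently rather than dropping or pressing them, do not shift the other apples in the tray, keep the remaining apples in their crate and basket, and leave the other things on the bench where they are.

Things in the scene. Friction and masses are not known exactly. Their poses are not given: they have to be found in the camera images.
- tray: fixed pulp tray, 280 (x) x 190 mm, top 17 mm above the bench. Six round pockets at x = -90, 0, 90, y = -45, 45 mm: cones 50 mm wide at the top, walls 50 degrees steep, floor 26 mm wide at 3 mm. A full-size apple centres itself in the cone, underside on the floor; an undersized one stands loose on the floor. Two pips, 6 mm high, on the top at (-45, 0), (45, 0). Origin: centre of the underside
- crate: the big crate: open ventilated plastic crate, fixed, 280 x 200 mm outside, 80 mm high, walls and floor 5 mm thick, holding three full-size apples that stand on its floor. Origin: centre of the underside; x along the long side
- basket: the small basket: the same kind of crate in a smaller size, fixed, 220 x 160 mm outside, 70 mm high, walls and floor 5 mm thick. One undersized apple stands in the half towards its -x end; the half towards +x is empty. Origin: centre of the underside; x along the long side
- small_apple: an undersized apple, 46 mm across at its widest and 42 mm high without the short stalk, standing stalk up; widest (with a short upright girdle) 20 to 25 mm above its underside; about 0.05 kg. Origin: centre of its underside, z along the stalk. It starts in one of the tray's six pockets and is the one to take out; its pocket is the one to refill
- small_apple_center (a point): centre of the undersized apple of that name, 22.2 mm above its underside
- basket_apple: an undersized apple, 46 mm across at its widest and 42 mm high without the short stalk, standing stalk up; widest (with a short upright girdle) 20 to 25 mm above its underside; about 0.05 kg. Origin: centre of its underside, z along the stalk. It starts in the basket and stays there
- basket_apple_center (a point): centre of the undersized apple of that name, 22.2 mm above its underside
- crate_apple1: a full-size apple, 60 mm across at its widest and 55 mm high without the short stalk, standing stalk up; widest (with a short upright girdle) 26 to 33 mm above its underside; about 0.1 kg. Origin: centre of its underside, z along the stalk. It starts in the crate; any one of the three will do
- crate_apple1_center (a point): centre of the full-size apple of that name, 29 mm above its underside
- crate_apple2: a full-size apple, 60 mm across at its widest and 55 mm high without the short stalk, standing stalk up; widest (with a short upright girdle) 26 to 33 mm above its underside; about 0.1 kg. Origin: centre of its underside, z along the stalk. It starts in the crate; any one of the three will do
- crate_apple2_center (a point): centre of the full-size apple of that name, 29 mm above its underside
- crate_apple3: a full-size apple, 60 mm across at its widest and 55 mm high without the short stalk, standing stalk up; widest (with a short upright girdle) 26 to 33 mm above its underside; about 0.1 kg. Origin: centre of its underside, z along the stalk. It starts in the crate; any one of the three will do
- crate_apple3_center (a point): centre of the full-size apple of that name, 29 mm above its underside
- tray_apple1: a full-size apple, 60 mm across at its widest and 55 mm high without the short stalk, standing stalk up; widest (with a short upright girdle) 26 to 33 mm above its underside; about 0.1 kg. Origin: centre of its underside, z along the stalk. It starts in one of the tray's pockets and stays there
- tray_apple2: a full-size apple, 60 mm across at its widest and 55 mm high without the short stalk, standing stalk up; widest (with a short upright girdle) 26 to 33 mm above its underside; about 0.1 kg. Origin: centre of its underside, z along the stalk. It starts in one of the tray's pockets and stays there
- tray_apple3: a full-size apple, 60 mm across at its widest and 55 mm high without the short stalk, standing stalk up; widest (with a short upright girdle) 26 to 33 mm above its underside; about 0.1 kg. Origin: centre of its underside, z along the stalk. It starts in one of the tray's pockets and stays there
- tray_apple4: a full-size apple, 60 mm across at its widest and 55 mm high without the short stalk, standing stalk up; widest (with a short upright girdle) 26 to 33 mm above its underside; about 0.1 kg. Origin: centre of its underside, z along the stalk. It starts in one of the tray's pockets and stays there
- tray_apple5: a full-size apple, 60 mm across at its widest and 55 mm high without the short stalk, standing stalk up; widest (with a short upright girdle) 26 to 33 mm above its underside; about 0.1 kg. Origin: centre of its underside, z along the stalk. It starts in one of the tray's pockets and stays there
- tape: bystander: roll of packing tape lying flat, 96 mm across, 46 mm high, origin under its centre (a marker pen and a flat sizing ring also lie on the bench between the robot and the tray, fixed, under 20 mm high)
- scissors: bystander: pair of scissors lying flat, 190 mm long, along its x, blades towards +x; origin under the pivot
Things that resemble listed ones, but are neither listed nor needed, are in the scene too. Leave any pink or white look-alike of the small_apple alone. Leave any blue look-alike of the crate_apple2 alone.

How it is judged (in metres and radians):
On the way, in this order (a step that is already met when the one before it is completed fails the run):
1. the undersized apple is out of the tray and in the small basket (x of small_apple_center in the frame of basket between -0.105 and 0.105 m and y of small_apple_center in the frame of basket between -0.075 and 0.075 m and z of small_apple_center in the frame of basket between 0 and 0.055 m), for 0.2 s.
2. one full-size apple has been lifted out over the rim of the big crate (height (world z) of any of crate_apple1_center, crate_apple2_center, crate_apple3_center above 0.1 m), for 0.05 s.
At the end, for the whole second after the job is handed in: Both undersized apples rest in the basket. One crate apple rests in the freed pocket: centre at most 38 mm above the tray's underside (32 when seated), stalk within 17 degrees of upright. The other two are in the crate. The five other tray apples are within 12 mm of their start (all of step 1 and linear speed of small_apple below 0.03 m/s and angular speed of small_apple below 0.6 rad/s and x of basket_apple_center in the frame of basket between -0.105 and 0.105 m and y of basket_apple_center in the frame of basket between -0.075 and 0.075 m and z of basket_apple_center in the frame of basket between 0 and 0.055 m and distance of each of tray_apple1, tray_apple2, tray_apple3, tray_apple4, tray_apple5 from where it was at the start of the episode below 0.012 m and ((((x of crate_apple1_center in the frame of tray between -0.13 and 0.13 m and y of crate_apple1_center in the frame of tray between -0.085 and 0.085 m and z of crate_apple1_center in the frame of tray between 0 and 0.038 m) and angle between crate_apple1's own z axis and vertical below 0.3 rad and (linear speed of crate_apple1 below 0.03 m/s and angular speed of crate_apple1 below 0.6 rad/s)) and (x of crate_apple2_center in the frame of crate between -0.135 and 0.135 m and y of crate_apple2_center in the frame of crate between -0.095 and 0.095 m and z of crate_apple2_center in the frame of crate between 0 and 0.06 m) and (x of crate_apple3_center in the frame of crate between -0.135 and 0.135 m and y of crate_apple3_center in the frame of crate between -0.095 and 0.095 m and z of crate_apple3_center in the frame of crate between 0 and 0.06 m)) or (((x of crate_apple2_center in the frame of tray between -0.13 and 0.13 m and y of crate_apple2_center in the frame of tray between -0.085 and 0.085 m and z of crate_apple2_center in the frame of tray between 0 and 0.038 m) and angle between crate_apple2's own z axis and vertical below 0.3 rad and (linear speed of crate_apple2 below 0.03 m/s and angular speed of crate_apple2 below 0.6 rad/s)) and (x of crate_apple1_center in the frame of crate between -0.135 and 0.135 m and y of crate_apple1_center in the frame of crate between -0.095 and 0.095 m and z of crate_apple1_center in the frame of crate between 0 and 0.06 m) and (x of crate_apple3_center in the frame of crate between -0.135 and 0.135 m and y of crate_apple3_center in the frame of crate between -0.095 and 0.095 m and z of crate_apple3_center in the frame of crate between 0 and 0.06 m)) or (((x of crate_apple3_center in the frame of tray between -0.13 and 0.13 m and y of crate_apple3_center in the frame of tray between -0.085 and 0.085 m and z of crate_apple3_center in the frame of tray between 0 and 0.038 m) and angle between crate_apple3's own z axis and vertical below 0.3 rad and (linear speed of crate_apple3 below 0.03 m/s and angular speed of crate_apple3 below 0.6 rad/s)) and (x of crate_apple1_center in the frame of crate between -0.135 and 0.135 m and y of crate_apple1_center in the frame of crate between -0.095 and 0.095 m and z of crate_apple1_center in the frame of crate between 0 and 0.06 m) and (x of crate_apple2_center in the frame of crate between -0.135 and 0.135 m and y of crate_apple2_center in the frame of crate between -0.095 and 0.095 m and z of crate_apple2_center in the frame of crate between 0 and 0.06 m)))); the robot touches nothing.
It fails at once if the undersized apple or an apple from the crate is dropped (moves faster than 0.8 m/s, a fall of about 30 mm, with no finger touching it) ((linear speed of small_apple above 0.8 m/s and contact force between the fingers and small_apple below 0.05 N) or (linear speed of crate_apple1 above 0.8 m/s and contact force between the fingers and crate_apple1 below 0.05 N) or (linear speed of crate_apple2 above 0.8 m/s and contact force between the fingers and crate_apple2 below 0.05 N) or (linear speed of crate_apple3 above 0.8 m/s and contact force between the fingers and crate_apple3 below 0.05 N)).
It fails at once if an apple is pressed into the tray, crate or basket with more than 40 N (contact force between any of small_apple, crate_apple1, crate_apple2, crate_apple3 and tray above 40 N or contact force between small_apple and basket above 40 N or contact force between any of crate_apple1, crate_apple2, crate_apple3 and crate above 40 N).
It fails at once if another apple of the tray is shifted more than 20 mm (distance of any of tray_apple1, tray_apple2, tray_apple3, tray_apple4, tray_apple5 from where it was at the start of the episode above 0.02 m).
It fails at once if the tape roll or the scissors are moved more than 30 mm (distance of any of tape, scissors from where it was at the start of the episode above 0.03 m).
It also fails if it takes over 64 s, if anything falls off the work surface, if the arm or the gripper's body presses on something with over 40 N, if the wrist force passes 120 N, or if a joint passes its speed limit or range.

## Robot

A 6-joint arm with a two-finger parallel gripper is mounted at the origin on the work surface. World frame = base frame: x ahead of the robot, y to its left, z up, the work surface at z = 0. Lengths are in m, angles in degrees, forces in N, time in s.
With the tool pointing down it reaches from about 0.35 to 0.875 m from the base axis. Payload 4.2 kg.
Tool frame: the origin (TCP) lies at the very end of the fingers, on their centre line; the grasp point (between the pads) lies 19 mm behind it; z points along the fingers, x is the direction in which the jaws open and shut, and the axes are right-handed (so a half turn about z gives the same grasp; the last joint's range is limited). The gripper opens to 87 mm and grips with 3 to 60 N. Pads are 19 mm wide; open, the fingers measure 117 mm over their backs; the gripper's body (75 mm by 190 mm) begins 51 mm behind the grasp point.
Start: joints at [-48.438, 22.042, 0.453, 0, -68.411, -14.817], TCP at [0.281, -0.558, 0.223] pointing down, gripper open.
Joint ranges: [-179.83, 179.83], [-69.29, 118.12], [-61.27, 80.66], [-181.25, 117.63], [-171.15, -9.14], [-177.46, 177.46]. Speed limits (degrees/s): [159.86, 159.86, 180, 180, 180, 180].

## Interface

Orientations are given as a 3x3 rotation matrix whose columns are the frame's x, y, z axes.
In Python, from station import r gives the robot as it stands.
- The arm moves only by the tool move_arm, never from a script. Its argument "series" is a list that holds one entry, the list of rows, each a list of 7 numbers: the shift along the tool's x, y, z in cm, then the turn, a rotation vector about the tool's x, y, z in degrees, then the opening, from -1 (shut) to 1 (fully open). In form: [[[dx, dy, dz, wx, wy, wz, fingers], ...]]. A call has 1 to 12 rows; each row shifts and turns the commanded pose from where the row before left it, along the tool's axes as they then stand; what a row does not reach is not made up. A row lasts 1/8 s, in which the tool goes at most 62.5 mm and 10.7 degrees, less where a joint would pass 70% of its speed; a pose out of reach is approached as far as the arm can. A call is refused whole if a number of a shift passes 6.25 or a number of a turn 10.7, either way. A call with a gripper value outside its range is refused whole. The fingers move at their own pace and stop on an object; the grip force is fixed at half the most. Time passes only in rows, so rows that do not move let the fingers close. It gives the time, the measured TCP pose, the force and the opening at its end, in the units of the state.
- r.sense(): the state, without advancing time (a new reading comes with each control period).
- r.capture(name): name is "scene" or "top"; returns a dict with "color" (420x560x3 uint8, blue, green, red), "fx", "fy", "cx", "cy" (pixels), "D" ([k1, k2, p1, p2, k3] as OpenCV has them; the pictures are not rectified), "rvec" (rotation vector, rad) and "tvec" (3), from world to camera coordinates, as OpenCV has them. Camera axes: x right, y down, z forward; pixel columns grow to the right and rows downward; lengths in m; the calibration is good to about 2 mm. A picture is of the moment at which its call begins. There is no depth.
- r.finish_job(): hands the job in, once; it reports no verdict.
The state is a dict: "time_s": time; "joints": joint angles; "joint_velocities": joint speeds; "effort": joint torques, N m; "tcp_pos": TCP position; "ee_rot": TCP orientation; "wrist_force": force on the tool from outside, world axes, zero at the start; "moment": the same for the moment, N m; "gripper_width": opening from 0.0 (shut) to 1.0 (fully open).
Only numpy, scipy, OpenCV 4.12 (cv2) and the standard library are available. Lean on these libraries where they do the work, as an engineer would, in place of code of your own. Each camera call takes 0.05 s, during which the arm holds its last target.

## Working session

There is one attempt and no reset: what is moved stays moved. The work goes in short steps, Python scripts to look and compute and a tool call to move; the robot and the scene stay as the last step left them, time stands still between calls to the robot, and variables do not carry over. Pictures are saved under pics/ and viewed, and the job is handed in when it is done.

Besides the shell and the picture viewer there is one more tool, called after "Call:" as name(argument=value, ...) on one line, values as JSON. move_arm: Moves the arm, as the interface text tells. Its arguments: {"type":"object","properties":{"series":{"type":"array","items":{"type":"array","items":{"type":"array","items":{"type":"number"}}}}},"required":["series"]}

```bash
ls; mkdir -p pics; python3 - <<'E'
from station import r
import cv2
print({k:v for k,v in r.sense().items()})
for n in("scene","top"):
    c=r.capture(n); cv2.imwrite(f"pics/{n}0.png",c["color"]); print(n,{k:v for k,v in c.items() if k!="color"})
E
```

```text
pics
{'time_s': 0.0, 'joints': array([-4.84363194e+01,  2.20900842e+01,  3.78410017e-01, -3.06566989e-02,
       -6.84127987e+01, -1.48191652e+01]), 'joint_velocities': array([ 0.02666268, -0.07920261,  0.10658115, -0.00952982, -0.029721  ,
       -0.03733334]), 'effort': array([ 3.17930226e-04, -3.90665460e+01,  1.87401795e+01,  4.21976388e+00,
        1.10035259e-02, -1.99265887e-04]), 'tcp_pos': array([ 0.28101997, -0.55755638,  0.22145309]), 'ee_rot': array([[-4.49835479e-01,  8.93110799e-01, -1.06902849e-03],
       [ 8.93108661e-01,  4.49836743e-01,  1.95552592e-03],
       [ 2.22738961e-03, -7.50936619e-05, -9.99997517e-01]]), 'wrist_force': array([-0.76264031, -0.4350965 , -0.69208121]), 'moment': array([-0.0546586 ,  0.0276445 ,  0.03940555]), 'gripper_width': 1.0001499014105053}
scene {'fx': 400.26468265799605, 'fy': 400.26468265799605, 'cx': 282.62976442119617, 'cy': 209.43048989200196, 'D': array([-0.08685964,  0.        ,  0.        ,  0.        ,  0.        ]), 'rvec': array([ 2.03979525,  0.80109266, -0.45878411]), 'tvec': array([-0.39866399, -0.15224039,  1.34087447])}
top {'fx': 521.0364658137606, 'fy': 521.0364658137606, 'cx': 279.7248225400569, 'cy': 211.14141403316808, 'D': array([-0.02348172,  0.        ,  0.        ,  0.        ,  0.        ]), 'rvec': array([ 2.12782189, -2.12149932,  0.20048524]), 'tvec': array([0.03037658, 0.51247029, 1.20368438])}
```

View pics/scene0.png

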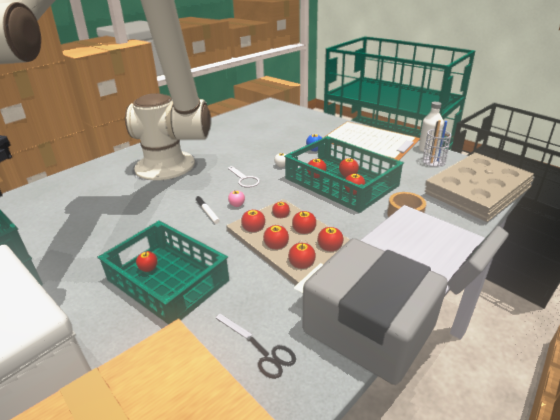

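View pics/top0.png

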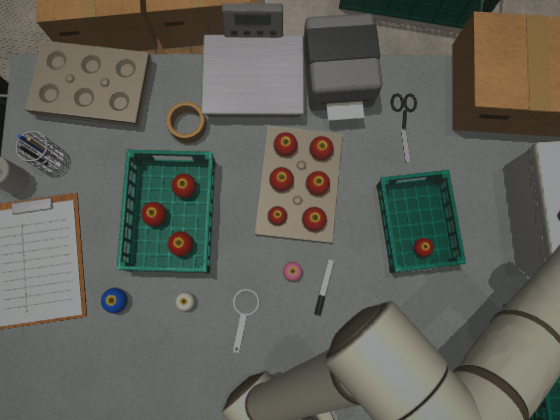

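The top view shows the six tray apples. The small one is at about (277,215) there and (281,209) in the scene view. The crate is on the left with 3 apples, at (183,186), (153,214) and (180,244). The basket is on the right with its apple at (424,247).

Things that could be mistaken for the small apple (top pixels):
- the pink one at (292,271)
- the white one at (185,302)
- the basket apple at (424,247)
- the full-size tray apples at (285,143), (321,148), (282,179), (317,182) and (314,219)

The blue one at (113,300) could be mistaken for a crate apple.

```bash
cat > h.py <<'E'
import numpy as np, cv2
def K(c): return np.array([[c["fx"],0,c["cx"]],[0,c["fy"],c["cy"]],[0,0,1]])
def RT(c): return cv2.Rodrigues(c["rvec"])[0], np.asarray(c["tvec"]).reshape(3,1)
def proj(c,p): return cv2.projectPoints(np.float64(p).reshape(-1,1,3),c["rvec"],c["tvec"],K(c),c["D"])[0].reshape(-1,2)
def und(c,px): return cv2.undistortPoints(np.float64(px).reshape(-1,1,2),K(c),c["D"]).reshape(-1,2)
def plane(c,px,z):
    R,t=RT(c); n=und(c,px); d=np.c_[n,np.ones(len(n))]@R; o=(-R.T@t).ravel()
    return o+d*((z-o[2])/d[:,2])[:,None]
def tri(c1,p1,c2,p2):
    P=[np.hstack(RT(c)) for c in(c1,c2)]
    X=cv2.triangulatePoints(P[0],P[1],und(c1,p1).T,und(c2,p2).T); X=(X[:3]/X[3]).T
    e=[np.linalg.norm(proj(c,X)-np.float64(p).reshape(-1,2),axis=1) for c,p in((c1,p1),(c2,p2))]
    return X,np.max(e,axis=0)
def spots(c,minA=4):
    # yellow calyx spots lying inside red apples; returns (cx,cy,area), and filled red blobs
    h=cv2.cvtColor(c["color"],cv2.COLOR_BGR2HSV); H,S,V=cv2.split(h)
    red=(((H<8)|(H>172))&(S>150)&(V>60)).astype(np.uint8)
    red=cv2.morphologyEx(red,cv2.MORPH_CLOSE,np.ones((3,3)))
    cs,_=cv2.findContours(red,cv2.RETR_EXTERNAL,cv2.CHAIN_APPROX_NONE); out=[]
    for k in cs:
        if cv2.contourArea(k)<60: continue
        m=np.zeros(red.shape,np.uint8); cv2.drawContours(m,[k],-1,1,-1)
        y=(m>0)&(H>=12)&(H<=45)&(S>90)
        v,u=np.nonzero(y); (bx,by),rad=cv2.minEnclosingCircle(k)
        out.append([u.mean() if len(u) else -1,v.mean() if len(u) else -1,len(u),bx,by,rad,cv2.contourArea(k)])
    return np.array(out)
E
python3 - <<'E'
from station import r
from h import *
np.set_printoptions(suppress=True,precision=4,linewidth=150)
s,t=r.capture("scene"),r.capture("top")
a,b=spots(s),spots(t)
print(np.round(a,1));print(np.round(b,1))
for q in b:
    if q[2]<3: continue
    best=min(((tri(s,p[:2],t,q[:2]),p) for p in a if p[2]>2),key=lambda z:z[0][1][0]+(0 if 0<z[0][0][0,2]<.1 else 99))
    print(np.round(q[:2]),np.round(best[1][:2]),best[0][0][0],best[0][1])
im=np.hstack([cv2.resize(s["color"][180:290,210:370],None,fx=2.5,fy=2.5,interpolation=2),cv2.resize(t["color"][120:260,240:380],(350,275),interpolation=2)[:275]]) 
cv2.imwrite("pics/crop.png",im)
E
```

```text
[[ -1.   -1.    0.  146.  260.    9.5 168. ]
 [296.  247.    1.  301.9 252.1  12.1 258. ]
 [ -1.   -1.    0.  330.1 237.   11.3 219.5]
 [ -1.   -1.    0.  276.  234.   11.2 224.5]
 [ -1.   -1.    0.  304.  220.5  10.6 200.5]
 [ -1.   -1.    0.  253.  218.   10.2 171.5]
 [ -1.   -1.    0.  280.9 208.    7.2  91. ]
 [ -1.   -1.    0.  354.5 180.    9.   77. ]
 [ -1.   -1.    0.  349.  164.5   8.4 116.5]
 [ -1.   -1.    0.  317.  165.    8.2  64. ]]
[[425.2 245.7  49.  423.2 246.8   9.2 229.5]
 [178.  242.   91.  179.7 243.4  11.9 405.5]
 [314.6 216.7  83.  314.  218.5  11.7 379.5]
 [277.1 213.7  51.  277.  215.    8.6 212. ]
 [151.  211.6  88.  153.1 213.5  11.8 388.5]
 [181.7 182.8  84.  183.3 185.1  11.5 378.5]
 [318.3 180.4  80.  317.6 182.6  11.5 370.5]
 [281.3 176.4  80.  281.2 178.6  11.3 368. ]
 [321.8 144.7  78.  321.1 147.3  11.2 359.5]
 [285.3 140.7  79.  285.2 143.5  11.1 346.5]]Traceback (most recent call last):
  File "<stdin>", line 9, in <module>
ValueError: min() iterable argument is empty
```

```bash
python3 - <<'E'
s=open('h.py').read()
s=s.replace("cv2.drawContours(m,[k],-1,1,-1)","cv2.drawContours(m,[cv2.convexHull(k)],-1,1,-1); m=cv2.dilate(m,np.ones((5,5)))").replace("(S>90)","(S>130)")
open('h.py','w').write(s)
E
cat > m.py <<'E'
from station import r
from h import *
import sys
np.set_printoptions(suppress=True,precision=4,linewidth=150)
s,t=r.capture("scene"),r.capture("top")
a,b=spots(s),spots(t)
for q in b:
    if q[2]<3: continue
    best=min(((tri(s,p[:2],t,q[:2]),p) for p in a if p[2]>2),key=lambda z:z[0][1][0]+(0 if 0<z[0][0][0,2]<.1 else 99))
    print("top",np.round(q[:2]),"r",round(q[5],1),"n",best[1][2],"scene",np.round(best[1][:2]),best[0][0][0],best[0][1])
E
python3 m.py; python3 - <<'E'
from station import r
from h import *
s,t=r.capture("scene"),r.capture("top")
im=np.hstack([cv2.resize(s["color"][180:290,210:370],None,fx=2.5,fy=2.5,interpolation=2),cv2.resize(t["color"][120:260,240:380],(350,275),interpolation=2)[:275]]) 
cv2.imwrite("pics/crop.png",im)
E
```

```text
top [425. 246.] r 9.1 n 39.0 scene [145. 254.] [ 0.4301 -0.3162  0.0434] [0.2546]
top [178. 242.] r 11.8 n 22.0 scene [316. 160.] [0.4356 0.2716 0.0555] [0.2098]
top [315. 217.] r 11.5 n 42.0 scene [252. 212.] [ 0.4977 -0.0518  0.0538] [0.2345]
top [277. 214.] r 8.6 n 23.0 scene [280. 203.] [0.5072 0.0381 0.0409] [0.0858]
top [151. 212.] r 11.8 n 23.0 scene [349. 160.] [0.5083 0.339  0.0548] [0.2779]
top [182. 183.] r 11.5 n 34.0 scene [355. 175.] [0.5798 0.2685 0.0562] [0.0437]
top [318. 180.] r 11.4 n 55.0 scene [275. 228.] [ 0.5871 -0.0612  0.054 ] [0.0986]
top [281. 176.] r 11.3 n 45.0 scene [304. 214.] [0.5971 0.0284 0.0534] [0.0202]
top [322. 145.] r 11.2 n 63.0 scene [302. 246.] [ 0.677  -0.0711  0.0537] [0.2122]
top [285. 141.] r 11.1 n 54.0 scene [331. 230.] [0.6872 0.0185 0.0537] [0.1418]
```

View pics/crop.png

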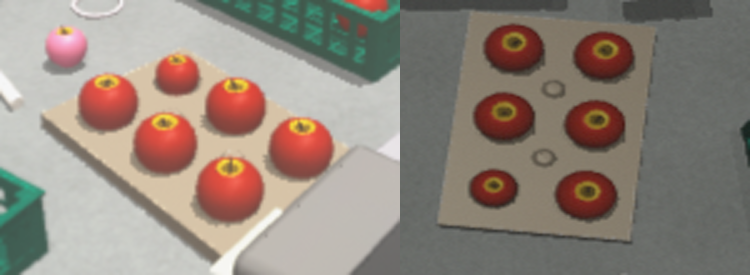

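The crop shows the small red apple at top (277,214) in the corner pocket. It is clearly smaller (radius 8.6 px against 11.4 px), and the pink one is off the tray. The triangulated tops agree with the text: 41 mm small and 54 mm full in the tray, 56 mm in the crate. Next I measure the crate and basket rims.

```bash
python3 - <<'E'
from station import r
from h import *
np.set_printoptions(suppress=True,precision=4)
t=r.capture("top")
h=cv2.cvtColor(t["color"],cv2.COLOR_BGR2HSV)
g=((h[...,0]>70)&(h[...,0]<95)&(h[...,1]>120)).astype(np.uint8); g[:130]=0
g=cv2.morphologyEx(g,cv2.MORPH_CLOSE,np.ones((9,9)))
cs,_=cv2.findContours(g,0,1)
for k in cs:
    if cv2.contourArea(k)<2000: continue
    q=cv2.boxPoints(cv2.minAreaRect(k)); print("box",np.round(q,1).tolist())
    for z in(.07,.08):
        P=plane(t,q,z)[:,:2]; print(z,P.tolist(),"c",P.mean(0),[round(np.linalg.norm(P[i]-P[i-1]),4) for i in range(4)])
cv2.imwrite("pics/cr.png",np.hstack([cv2.resize(t["color"][140:280,105:225],None,fx=3.3,fy=3.3,interpolation=2),cv2.resize(t["color"][140:280,360:480],None,fx=3.3,fy=3.3,interpolation=2)]))
E
```

```text
box [[376.20001220703125, 178.1999969482422], [449.8999938964844, 166.60000610351562], [465.20001220703125, 263.1000061035156], [391.5, 274.70001220703125]]
0.07 [[0.5889969774630157, -0.1985461329108284], [0.6185648843888882, -0.37722146667983397], [0.38672943050385816, -0.39944077456079063], [0.3595895786169173, -0.226626384057395]] c [ 0.4885 -0.3005] [np.float64(0.2311), np.float64(0.1811), np.float64(0.2329), np.float64(0.1749)]
0.08 [[0.5864439793032481, -0.1966205517291894], [0.6157670541797828, -0.37381639463526506], [0.3858512745356836, -0.39585171929762597], [0.3589361495992457, -0.22446828910833339]] c [ 0.4867 -0.2977] [np.float64(0.2292), np.float64(0.1796), np.float64(0.231), np.float64(0.1735)]
box [[116.5999984741211, 269.5], [122.4000015258789, 147.6999969482422], [214.5, 152.10000610351562], [208.6999969482422, 273.8999938964844]]
0.07 [[0.36955194233231703, 0.40895965117398236], [0.6630276921666659, 0.4127538557854145], [0.6525064675029435, 0.18966811622433982], [0.3603482048978349, 0.1954754438672605]] c [0.5114 0.3017] [np.float64(0.2137), np.float64(0.2935), np.float64(0.2233), np.float64(0.2922)]
0.08 [[0.3688160216478931, 0.405854883522511], [0.6598616952024756, 0.4096176708647752], [0.6494275897590085, 0.18837915501594082], [0.35968849420363114, 0.19413839606512467]] c [0.5094 0.2995] [np.float64(0.2119), np.float64(0.2911), np.float64(0.2215), np.float64(0.2898)]
```

View pics/cr.png

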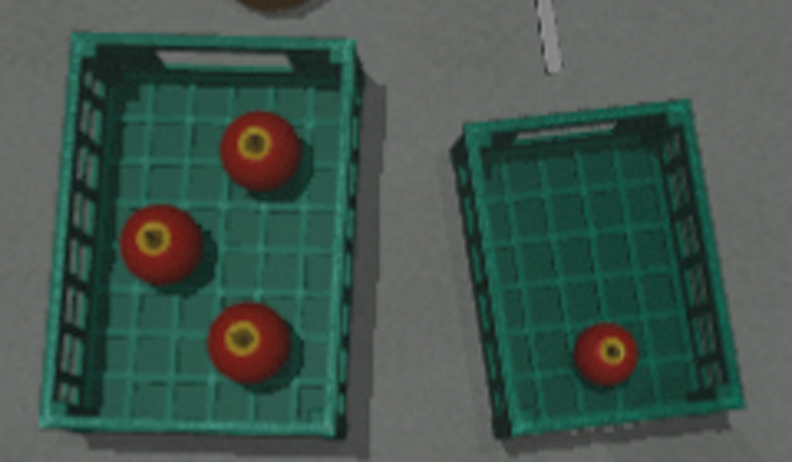

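The picture shows the crate rim corners in crop px at (72,33), (356,38), (337,436) and (40,430), and the basket rim at (463,122), (690,100), (745,407) and (512,437). The basket's far half is empty.

```bash
python3 - <<'E'
from station import r
from h import *
np.set_printoptions(suppress=True,precision=4)
t=r.capture("top")
for n,o,z,q in(("crate",(105,140),.08,[(72,33),(356,38),(337,436),(40,430)]),("basket",(240,140),.07,[(463,122),(690,100),(745,407),(512,437)])):
    P=plane(t,np.array(q)/3.3+o,z)[:,:2]; c=P.mean(0)
    x=(P[0]+P[1]-P[2]-P[3]); a=np.degrees(np.arctan2(x[1],x[0]))
    print(n,P.tolist(),c,"ang",a,[round(float(np.linalg.norm(P[i]-P[i-1])),4) for i in range(4)])
    R=np.array([[np.cos(np.radians(a)),np.sin(np.radians(a))],[-np.sin(np.radians(a)),np.cos(np.radians(a))]])
    for p in([.4356,.2716],[.5083,.339],[.5798,.2685],[.4301,-.3162]): print("  local",R@(np.array(p)-c))
    print("  half +x",c+R.T@[.05,0])
E
```

```text
crate [[0.6542248646927351, 0.3987498318783215], [0.6509160927609797, 0.19222787742055547], [0.3637055525648593, 0.19780096508394696], [0.3669999172790166, 0.40464470011427456]] [0.509  0.2984] ang -1.1436936178576838 [0.2873, 0.2065, 0.2873, 0.2069]
  local [-0.0728 -0.0282]
  local [-0.0015  0.0406]
  local [ 0.0714 -0.0284]
  local [-0.0666 -0.616 ]
  half +x [0.559  0.2974]
basket [[0.5921260757878068, -0.20836842376008874], [0.6093228232577318, -0.3746353768804141], [0.38613893375828345, -0.40077842923008644], [0.36487258572374304, -0.2353233613681544]] [ 0.4881 -0.3048] ang 6.723054946682986 [0.2288, 0.1672, 0.2247, 0.1668]
  local [0.0153 0.5786]
  local [0.0954 0.637 ]
  local [0.1582 0.5586]
  local [-0.059  -0.0046]
  half +x [ 0.5378 -0.2989]
```

```bash
cat > go.py <<'E'
# usage: go.py x y z yaw(jaw dir, deg) -> remaining turn about tool z and shift (cm) in tool axes after that turn
import sys,numpy as np
from station import r
s=r.sense(); p=np.array(s["tcp_pos"]);R=np.array(s["ee_rot"])
x,y,z,a=map(float,sys.argv[1:5]); c=np.degrees(np.arctan2(R[1,0],R[0,0]))
w=(a-c+90)%180-90
if len(sys.argv)>5: w=a-c
c2=np.radians(c+w)
T=np.array([[np.cos(c2),np.sin(c2),0],[np.sin(c2),-np.cos(c2),0],[0,0,-1]]).T
T=np.array([[np.cos(c2),np.sin(c2),0],[np.sin(c2),-np.cos(c2),0],[0,0,-1]])
d=np.array([x,y,z])-p
print("t",round(s["time_s"],2),"tcp",np.round(p,4),"yaw",round(c,2),"grip",round(float(s["gripper_width"]),3),"F",np.round(s["wrist_force"],1),"tilt z",np.round(R[:,2],4),"j",np.round(s["joints"],0))
print("turn wz",round(-w,2)," shift cm",np.round(T.T@d*100,2))
E
python3 go.py .507 .038 .15 128.8
```

```text
t 0.5 tcp [ 0.2813 -0.5581  0.2225] yaw 116.75 grip 0.998 F [ 0.9 -0.3  0. ] tilt z [-0.e+00  1.e-04 -1.e+00] j [-48.  22.   0.  -0. -68. -15.]
turn wz -12.05  shift cm [32.31 54.94  7.25]
```

Call:
move_arm(series=[[[0,0,0,0,0,-6,1],[0,0,0,0,0,-6,1],[1,2,0,0,0,0,1],[2.5,4.3,0,0,0,0,1],[2.5,4.3,0,0,0,0,1],[2.5,4.3,0,0,0,0,1],[2.5,4.3,0,0,0,0,1],[2.5,4.3,0,0,0,0,1],[2.5,4.3,0,0,0,0,1],[2.5,4.3,0,0,0,0,1],[2.5,4.3,0,0,0,0,1],[2.5,4.3,0,0,0,0,1]]])

```text
time_s: 2.0
tcp_pos: [0.4515, -0.1178, 0.2229]
ee_rot: [[-0.625, 0.78, 0.001], [0.78, 0.625, 0.0], [-0.0, 0.001, -1.0]]
wrist_force: [0.3, -1.2, 0.0]
gripper_width: 1.0
```

```bash
python3 go.py .507 .038 .15 128.8
```

```text
t 2.0 tcp [ 0.4515 -0.1178  0.2229] yaw 128.72 grip 1.0 F [ 0.3 -1.2  0. ] tilt z [ 9.e-04  2.e-04 -1.e+00] j [  5.   6. -21.  -0. -63. -57.]
turn wz -0.08  shift cm [ 8.67 14.08  7.29]
```

Call:
move_arm(series=[[[2.5,4,1.5,0,0,0,1],[2.5,4,1.8,0,0,0,1],[2.2,4,2,0,0,0,1],[1.5,2.1,2,0,0,0,1],[0,0,0,0,0,0,1],[0,0,0,0,0,0,1]]])

```text
time_s: 2.75
tcp_pos: [0.5069, 0.036, 0.1501]
ee_rot: [[-0.626, 0.78, 0.001], [0.78, 0.626, 0.0], [-0.0, 0.0, -1.0]]
wrist_force: [0.2, -0.7, -0.3]
gripper_width: 0.999
```

```bash
python3 go.py .507 .038 .02 128.8; python3 - <<'E'
from station import r
from h import *
s,t=r.capture("scene"),r.capture("top")
cv2.imwrite("pics/a1.png",np.hstack([cv2.resize(s["color"][120:280,190:370],(400,356)),cv2.resize(t["color"][110:270,190:370],(400,356))]))
E
```

```text
t 2.75 tcp [0.5069 0.036  0.1501] yaw 128.75 grip 0.999 F [ 0.2 -0.7 -0.3] tilt z [ 6.e-04  0.e+00 -1.e+00] j [ 22.  15. -22.   0. -54. -74.]
turn wz -0.05  shift cm [ 0.14  0.13 13.01]
```

View pics/a1.png

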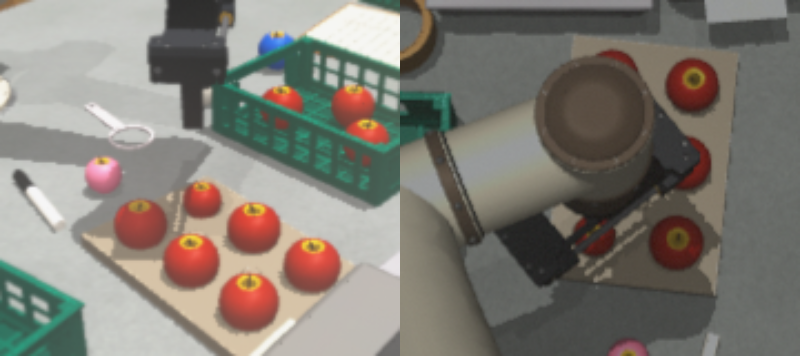

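The gripper is over the small apple. The scene view shows its finger above and behind the apple, at crop (193,115), and the neighbours are clear. I descend.

Call:
move_arm(series=[[[0.1,0.1,2,0,0,0,1],[0,0,3,0,0,0,1],[0,0,3,0,0,0,1],[0,0,2.5,0,0,0,1],[0,0,1.5,0,0,0,1],[0,0,0.8,0,0,0,1],[0,0,0,0,0,0,1],[0,0,0,0,0,0,1]]])

```text
time_s: 3.85
tcp_pos: [0.508, 0.0376, 0.0224]
ee_rot: [[-0.626, 0.78, 0.002], [0.78, 0.626, 0.001], [-0.001, 0.002, -1.0]]
wrist_force: [-0.7, -0.3, -0.0]
gripper_width: 1.001
```

```bash
python3 go.py .507 .038 .0205 128.8; python3 - <<'E'
from station import r
from h import *
s=r.capture("scene")
cv2.imwrite("pics/a2.png",cv2.resize(s["color"][170:270,210:350],None,fx=5,fy=5,interpolation=2))
E
```

```text
t 3.85 tcp [0.508  0.0376 0.0224] yaw 128.75 grip 1.001 F [-0.7 -0.3 -0. ] tilt z [ 1.7e-03  6.0e-04 -1.0e+00] j [ 23.  25. -30.   0. -35. -74.]
turn wz -0.05  shift cm [ 0.09 -0.05  0.19]
```

View pics/a2.png

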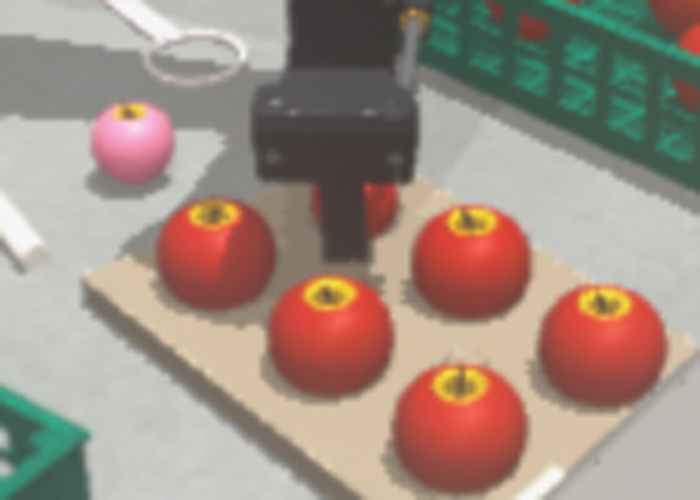

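The near finger is in front of the small apple at (345,200), clear of its neighbours. I close.

Call:
move_arm(series=[[[0.1,0,0.17,0,0,0,1],[0,0,0,0,0,0,0],[0,0,0,0,0,0,-1],[0,0,0,0,0,0,-1],[0,0,0,0,0,0,-1],[0,0,0,0,0,0,-1],[0,0,0,0,0,0,-1]]])

```text
time_s: 4.78
tcp_pos: [0.5068, 0.0382, 0.0199]
ee_rot: [[-0.626, 0.78, 0.0], [0.78, 0.626, 0.0], [-0.0, 0.0, -1.0]]
wrist_force: [-0.8, -0.9, 1.1]
gripper_width: 0.512
```

Call:
move_arm(series=[[[0,0,-0.5,0,0,0,-1],[0,0,-1,0,0,0,-1],[0,0,-2,0,0,0,-1],[0,0,-3,0,0,0,-1],[0,0,-3,0,0,0,-1],[0,0,-3,0,0,0,-1],[0,0,-2,0,0,0,-1],[0,0,-0.5,0,0,0,-1],[0,0,0,0,0,0,-1]]])

```text
time_s: 5.9
tcp_pos: [0.5064, 0.0382, 0.1698]
ee_rot: [[-0.626, 0.78, -0.0], [0.78, 0.626, 0.0], [0.0, 0.0, -1.0]]
wrist_force: [-0.8, 0.4, 0.3]
gripper_width: 0.511
```

```bash
python3 go.py .538 -.299 .17 98 ; python3 - <<'E'
from station import r
from h import *
s=r.capture("scene")
cv2.imwrite("pics/a3.png",cv2.resize(s["color"][120:270,210:350],None,fx=4,fy=4,interpolation=2))
E
```

```text
t 5.9 tcp [0.5064 0.0382 0.1698] yaw 128.73 grip 0.511 F [-0.8  0.4  0.3] tilt z [-0.e+00  3.e-04 -1.e+00] j [ 23.  13. -20.  -0. -56. -74.]
turn wz 30.73  shift cm [-3.383e+01 -1.560e+00 -2.000e-02]
```

View pics/a3.png

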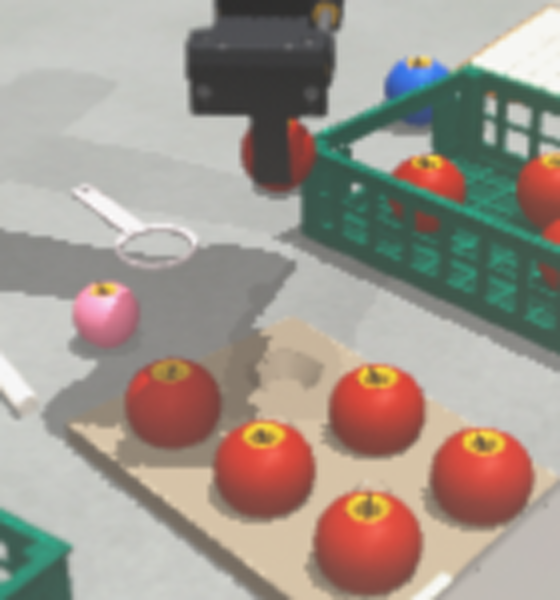

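The apple is held and the pocket at (285,370) is empty. Now to the basket.

Call:
move_arm(series=[[[0,0,0,0,0,10.3,-1],[0,0,0,0,0,10.3,-1],[0,0,0,0,0,10.1,-1],[-1.8,-0.1,0,0,0,0,-1],[-3.5,-0.2,0,0,0,0,-1],[-5,-0.2,0,0,0,0,-1],[-5,-0.2,0,0,0,0,-1],[-5,-0.2,0,0,0,0,-1],[-5,-0.2,0,0,0,0,-1],[-5,-0.2,0,0,0,0,-1],[-3.5,-0.2,0,0,0,0,-1],[0,0,0,0,0,0,-1]]])

```text
time_s: 7.45
tcp_pos: [0.5379, -0.3015, 0.1682]
ee_rot: [[-0.138, 0.99, -0.002], [0.99, 0.138, 0.001], [0.001, -0.002, -1.0]]
wrist_force: [0.4, 0.0, -0.8]
gripper_width: 0.513
```

```bash
python3 go.py .538 -.299 .0225 98 ; python3 - <<'E'
from station import r
from h import *
s,t=r.capture("scene"),r.capture("top")
cv2.imwrite("pics/a4.png",np.hstack([cv2.resize(s["color"][180:320,80:250],(400,330)),cv2.resize(t["color"][140:280,340:490],(380,330))]))
E
```

```text
t 7.45 tcp [ 0.5379 -0.3015  0.1682] yaw 97.92 grip 0.513 F [ 0.4  0.  -0.8] tilt z [-2.4e-03  5.0e-04 -1.0e+00] j [-14.  24.  -5.   0. -61. -68.]
turn wz -0.08  shift cm [ 0.25  0.04 14.57]
```

View pics/a4.png

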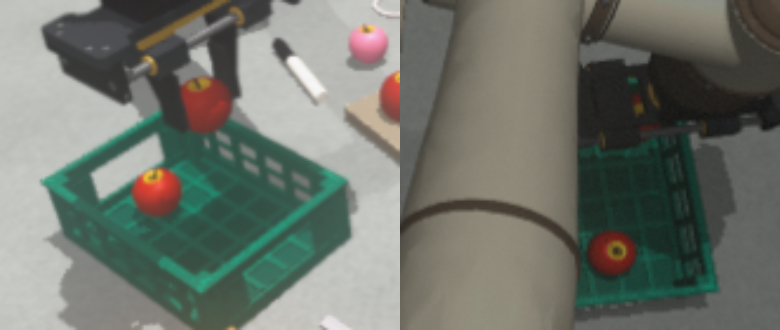

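The apple hangs upright at (205,105) over the empty half, inside the walls. I lower it.

Call:
move_arm(series=[[[0.2,0,2,0,0,0,-1],[0,0,3,0,0,0,-1],[0,0,3,0,0,0,-1],[0,0,2.5,0,0,0,-1],[0,0,2,0,0,0,-1],[0,0,1,0,0,0,-1],[0,0,0.5,0,0,0,-1],[0,0,0.2,0,0,0,-1],[0,0,0,0,0,0,-1],[0,0,0,0,0,0,-1]]])

```text
time_s: 8.8
tcp_pos: [0.5392, -0.2967, 0.0285]
ee_rot: [[-0.14, 0.99, 0.001], [0.99, 0.14, -0.0], [-0.0, 0.001, -1.0]]
wrist_force: [-1.2, 0.6, -0.5]
gripper_width: 0.512
```

```bash
python3 go.py .538 -.299 .0225 98
```

```text
t 8.8 tcp [ 0.5392 -0.2967  0.0285] yaw 98.05 grip 0.512 F [-1.2  0.6 -0.5] tilt z [ 1.1e-03 -3.0e-04 -1.0e+00] j [-14.  32. -14.   0. -44. -68.]
turn wz 0.05  shift cm [-0.21 -0.15  0.6 ]
```

Call:
move_arm(series=[[[0,0,0.2,0,0,0,-1],[0,0,0.15,0,0,0,-1],[0,0,0.1,0,0,0,-1],[0,0,0.05,0,0,0,-1],[0,0,0,0,0,0,-1]]])

```text
time_s: 9.43
tcp_pos: [0.5389, -0.2966, 0.0228]
ee_rot: [[-0.14, 0.99, -0.0], [0.99, 0.14, 0.0], [0.0, -0.0, -1.0]]
wrist_force: [0.6, 0.6, -0.2]
gripper_width: 0.511
```

Call:
move_arm(series=[[[0,0,0.08,0,0,0,-1],[0,0,0,0,0,0,-1],[0,0,0,0,0,0,0.15],[0,0,0,0,0,0,0.4],[0,0,0,0,0,0,0.5],[0,0,0,0,0,0,0.5],[0,0,-1,0,0,0,0.5],[0,0,-2.5,0,0,0,0.5],[0,0,-4,0,0,0,0.5],[0,0,-4,0,0,0,0.5],[0,0,-4,0,0,0,0.5]]])

```text
time_s: 10.8
tcp_pos: [0.5388, -0.2966, 0.1793]
ee_rot: [[-0.14, 0.99, 0.001], [0.99, 0.14, -0.0], [-0.001, 0.001, -1.0]]
wrist_force: [-0.4, -0.3, -0.6]
gripper_width: 0.753
```

```bash
python3 go.py .5083 .339 .18 98 ; python3 - <<'E'
from station import r
from h import *
s,t=r.capture("scene"),r.capture("top")
cv2.imwrite("pics/a5.png",np.hstack([cv2.resize(s["color"][180:320,80:250],(400,330)),cv2.resize(t["color"][140:280,340:490],(380,330))]))
E
```

```text
t 10.8 tcp [ 0.5388 -0.2966  0.1793] yaw 98.05 grip 0.753 F [-0.4 -0.3 -0.6] tilt z [ 1.e-03 -4.e-04 -1.e+00] j [-14.  23.  -5.   0. -62. -68.]
turn wz 0.05  shift cm [63.37  5.83 -0.07]
```

View pics/a5.png

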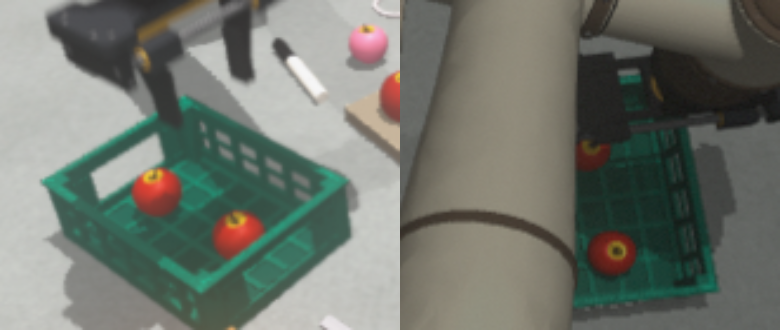

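Both undersized apples stand upright in the basket, at (157,192) and (238,235). Next is the crate apple at (0.436, 0.272), which has the most free room for a 128.8° jaw.

```bash
python3 go.py .4356 .2716 .18 128.8
```

```text
t 10.9 tcp [ 0.5417 -0.2979  0.1837] yaw 98.1 grip 0.752 F [ 0.6 -0.2  0.9] tilt z [ 0.011  -0.0047 -0.9999] j [-14.  23.  -4.   0. -62. -68.]
turn wz -30.7  shift cm [51.03 27.42  0.37]
```

Call:
move_arm(series=[[[0,0,0,0,0,-10.3,0.6],[0,0,0,0,0,-10.3,0.6],[0,0,0,0,0,-10.1,0.6],[2,1,0,0,0,0,0.6],[4,2,0,0,0,0,0.6],[4.7,2.5,0,0,0,0,0.6],[4.7,2.5,0,0,0,0,0.6],[4.7,2.5,0,0,0,0,0.6],[4.7,2.5,0,0,0,0,0.6],[4.7,2.5,0,0,0,0,0.6],[4.7,2.5,0,0,0,0,0.6],[4.7,2.5,0,0,0,0,0.6]]])

```text
time_s: 12.4
tcp_pos: [0.4538, 0.137, 0.1774]
ee_rot: [[-0.625, 0.781, 0.001], [0.781, 0.625, 0.001], [0.0, 0.001, -1.0]]
wrist_force: [1.0, -0.0, -0.4]
gripper_width: 0.801
```

```bash
python3 go.py .4356 .2716 .14 128.8
```

```text
t 12.4 tcp [0.4538 0.137  0.1774] yaw 128.66 grip 0.801 F [ 1.  -0.  -0.4] tilt z [ 6.e-04  6.e-04 -1.e+00] j [ 36.  10. -24.  -0. -56. -88.]
turn wz -0.14  shift cm [11.63  7.01  3.74]
```

Call:
move_arm(series=[[[4,2.4,0,0,0,0,0.75],[4,2.4,0.8,0,0,0,0.75],[2.5,1.5,1.4,0,0,0,0.75],[1.1,0.7,1.5,0,0,0,0.75],[0,0,0,0,0,0,0.75],[0,0,0,0,0,0,0.75]]])

```text
time_s: 13.15
tcp_pos: [0.4373, 0.2686, 0.1403]
ee_rot: [[-0.625, 0.781, 0.0], [0.781, 0.625, -0.0], [-0.0, -0.0, -1.0]]
wrist_force: [0.2, 0.0, 0.1]
gripper_width: 0.869
```

```bash
python3 go.py .4356 .2716 .024 128.8;python3 - <<'E'
from station import r
from h import *
s,t=r.capture("scene"),r.capture("top")
cv2.imwrite("pics/a6.png",np.hstack([cv2.resize(s["color"][80:220,250:420],(400,330)),cv2.resize(t["color"][140:280,90:240],(380,330))]))
E
```

```text
t 13.15 tcp [0.4373 0.2686 0.1403] yaw 128.68 grip 0.869 F [0.2 0.  0.1] tilt z [ 0.e+00 -2.e-04 -1.e+00] j [  50.   16.  -22.    0.  -52. -101.]
turn wz -0.12  shift cm [ 0.35  0.06 11.63]
```

View pics/a6.png

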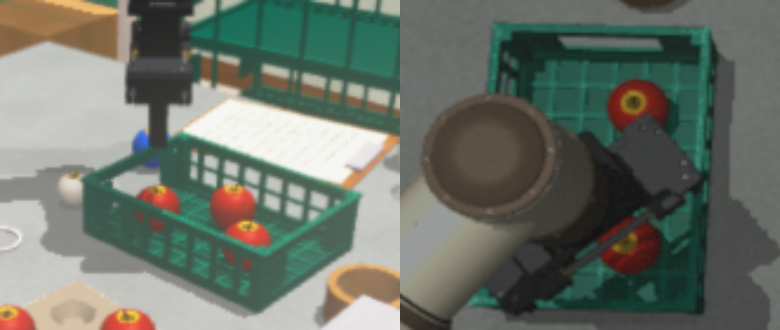

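The gripper is above the near crate apple, aligned and clear of the rim. I descend in steps.

Call:
move_arm(series=[[[0.3,0,2,0,0,0,0.75],[0,0,3,0,0,0,0.75],[0,0,3,0,0,0,0.75],[0,0,2,0,0,0,0.75],[0,0,1,0,0,0,0.75],[0,0,0.5,0,0,0,0.75],[0,0,0,0,0,0,0.75],[0,0,0,0,0,0,0.75]]])

```text
time_s: 14.25
tcp_pos: [0.4358, 0.2721, 0.0258]
ee_rot: [[-0.626, 0.78, 0.001], [0.78, 0.626, 0.001], [0.0, 0.002, -1.0]]
wrist_force: [0.3, 0.2, 0.1]
gripper_width: 0.874
```

```bash
python3 go.py .4356 .2716 .024 128.8;python3 - <<'E'
from station import r
from h import *
s,t=r.capture("scene"),r.capture("top")
cv2.imwrite("pics/a7.png",np.hstack([cv2.resize(s["color"][80:220,250:420],(400,330)),cv2.resize(t["color"][140:280,90:240],(380,330))]))
E
```

```text
t 14.25 tcp [0.4358 0.2721 0.0258] yaw 128.74 grip 0.874 F [0.3 0.2 0.1] tilt z [ 0.0011  0.0011 -1.    ] j [  50.   25.  -29.    0.  -36. -101.]
turn wz -0.06  shift cm [-0.03 -0.05  0.18]
```

View pics/a7.png

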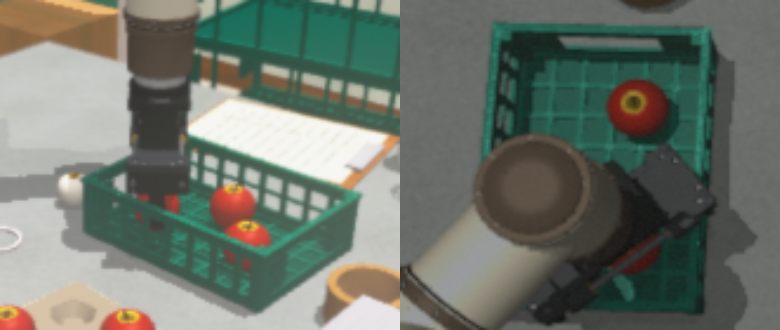

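The fingers straddle the apple with no contact force. I close and lift.

Call:
move_arm(series=[[[0,0,0.1,0,0,0,0.4],[0,0,0,0,0,0,-1],[0,0,0,0,0,0,-1],[0,0,0,0,0,0,-1],[0,0,0,0,0,0,-1],[0,0,0,0,0,0,-1]]])

```text
time_s: 15.1
tcp_pos: [0.4355, 0.2717, 0.0241]
ee_rot: [[-0.626, 0.78, 0.0], [0.78, 0.626, -0.0], [-0.0, -0.0, -1.0]]
wrist_force: [0.8, -0.7, 1.1]
gripper_width: 0.674
```

Call:
move_arm(series=[[[0,0,-0.5,0,0,0,-1],[0,0,-1,0,0,0,-1],[0,0,-2,0,0,0,-1],[0,0,-3,0,0,0,-1],[0,0,-3,0,0,0,-1],[0,0,-3,0,0,0,-1],[0,0,-2.5,0,0,0,-1],[0,0,-1.5,0,0,0,-1],[0,0,0,0,0,0,-1],[0,0,0,0,0,0,-1]]])

```text
time_s: 16.35
tcp_pos: [0.4348, 0.2712, 0.1879]
ee_rot: [[-0.626, 0.78, -0.002], [0.78, 0.626, -0.001], [0.0, -0.002, -1.0]]
wrist_force: [-0.1, 0.2, -1.7]
gripper_width: 0.682
```

```bash
python3 go.py .5076 .0382 .18 128.8;python3 - <<'E'
from station import r
from h import *
s,t=r.capture("scene"),r.capture("top")
cv2.imwrite("pics/a8.png",np.hstack([cv2.resize(s["color"][60:280,210:420],(400,420)),cv2.resize(t["color"][140:280,90:240],(380,420))]))
E
```

```text
t 16.35 tcp [0.4348 0.2712 0.1879] yaw 128.73 grip 0.682 F [-0.1  0.2 -1.7] tilt z [-0.0018 -0.0014 -1.    ] j [  50.   13.  -18.   -0.  -59. -101.]
turn wz -0.07  shift cm [-22.73  -8.92   0.79]
```

View pics/a8.png

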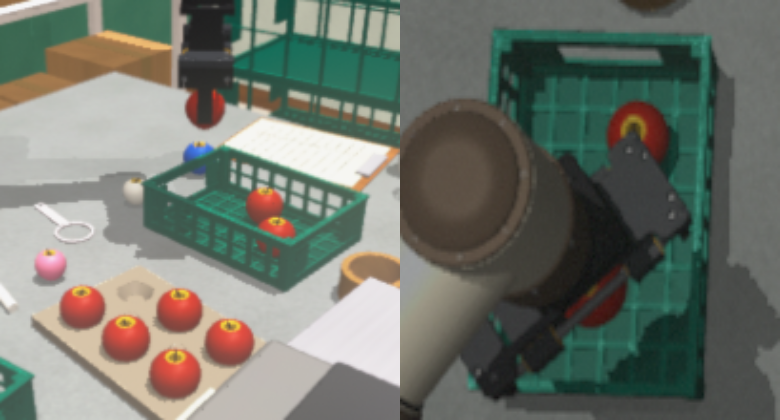

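The apple is held and two stay in the crate. The tray's free pocket is at crop (136,290). To the pocket: its position is (0.508, 0.038), from the grid of the five neighbours and the small apple's own fix, which agree within 1 mm.

Call:
move_arm(series=[[[-1.5,-0.6,0,0,0,0,-1],[-3,-1.2,0,0,0,0,-1],[-4,-1.6,0,0,0,0,-1],[-4,-1.6,0,0,0,0,-1],[-4,-1.6,0,0,0,0,-1],[-3.5,-1.3,0.2,0,0,0,-1],[-2,-0.7,0.3,0,0,0,-1],[-0.7,-0.3,0.3,0,0,0,-1],[0,0,0,0,0,0,-1],[0,0,0,0,0,0,-1]]])

```text
time_s: 17.7
tcp_pos: [0.5079, 0.0394, 0.1811]
ee_rot: [[-0.626, 0.779, -0.0], [0.779, 0.626, 0.0], [0.0, -0.0, -1.0]]
wrist_force: [-0.0, 0.7, -1.3]
gripper_width: 0.678
```

```bash
python3 go.py .5077 .0381 .0225 128.8
```

```text
t 17.7 tcp [0.5079 0.0394 0.1811] yaw 128.79 grip 0.678 F [-0.   0.7 -1.3] tilt z [-0.  0. -1.] j [ 23.  13. -19.  -0. -58. -74.]
turn wz -0.01  shift cm [-0.09 -0.1  15.86]
```

Lower to about 40 mm first, then look.

Call:
move_arm(series=[[[-0.1,-0.1,2,0,0,0,-1],[0,0,3,0,0,0,-1],[0,0,3,0,0,0,-1],[0,0,2.5,0,0,0,-1],[0,0,2,0,0,0,-1],[0,0,1,0,0,0,-1],[0,0,0.5,0,0,0,-1],[0,0,0,0,0,0,-1],[0,0,0,0,0,0,-1]]])

```text
time_s: 18.82
tcp_pos: [0.5084, 0.0378, 0.0418]
ee_rot: [[-0.626, 0.78, 0.002], [0.78, 0.626, 0.0], [-0.001, 0.001, -1.0]]
wrist_force: [-0.2, -0.6, -0.9]
gripper_width: 0.676
```

```bash
python3 go.py .5077 .0381 .0225 128.8; python3 - <<'E'
from station import r
from h import *
s=r.capture("scene")
cv2.imwrite("pics/a9.png",cv2.resize(s["color"][170:270,210:350],None,fx=5,fy=5,interpolation=2))
E
```

```text
t 18.82 tcp [0.5084 0.0378 0.0418] yaw 128.76 grip 0.676 F [-0.2 -0.6 -0.9] tilt z [ 1.5e-03  5.0e-04 -1.0e+00] j [ 23.  23. -29.   0. -38. -74.]
turn wz -0.04  shift cm [ 0.07 -0.04  1.93]
```

View pics/a9.png

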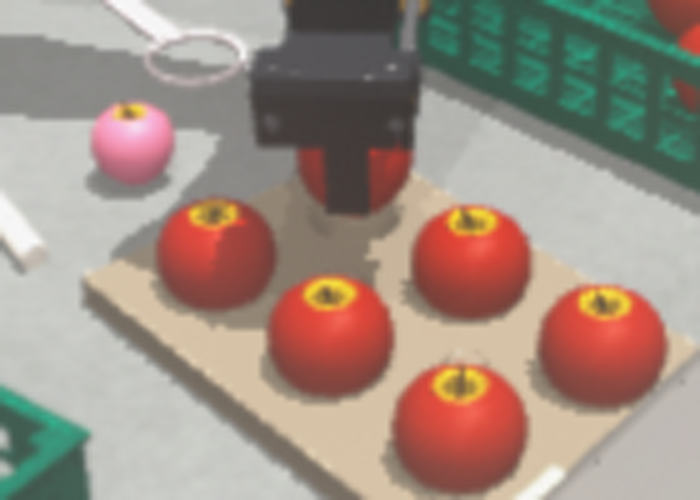

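The apple hangs centred over the pocket at (353,190). I lower it gently, watching the force.

Call:
move_arm(series=[[[0.05,0,0.5,0,0,0,-1],[0,0,0.5,0,0,0,-1],[0,0,0.3,0,0,0,-1],[0,0,0.2,0,0,0,-1],[0,0,0.1,0,0,0,-1],[0,0,0,0,0,0,-1]]])

```text
time_s: 19.62
tcp_pos: [0.5076, 0.0379, 0.025]
ee_rot: [[-0.626, 0.78, -0.0], [0.78, 0.626, -0.0], [0.0, -0.0, -1.0]]
wrist_force: [0.5, 0.6, -1.3]
gripper_width: 0.676
```

Call:
move_arm(series=[[[0,0,0.1,0,0,0,-1],[0,0,0.08,0,0,0,-1],[0,0,0,0,0,0,-1],[0,0,0,0,0,0,-1]]])

```text
time_s: 20.12
tcp_pos: [0.5076, 0.038, 0.0233]
ee_rot: [[-0.626, 0.78, 0.0], [0.78, 0.626, 0.0], [-0.0, 0.0, -1.0]]
wrist_force: [-0.2, 1.2, -0.4]
gripper_width: 0.681
```

Call:
move_arm(series=[[[0,0,0.08,0,0,0,-1],[0,0,0,0,0,0,-1],[0,0,0,0,0,0,0.45],[0,0,0,0,0,0,0.6],[0,0,0,0,0,0,0.75],[0,0,0,0,0,0,0.75],[0,0,0,0,0,0,0.75],[0,0,-0.5,0,0,0,0.75],[0,0,-1,0,0,0,0.75],[0,0,-2,0,0,0,0.75],[0,0,-3,0,0,0,0.75],[0,0,-4,0,0,0,0.75]]])

```text
time_s: 21.62
tcp_pos: [0.5071, 0.0377, 0.1285]
ee_rot: [[-0.626, 0.78, -0.001], [0.78, 0.626, -0.0], [0.0, -0.001, -1.0]]
wrist_force: [1.3, 0.2, -0.8]
gripper_width: 0.877
```

Call:
move_arm(series=[[[0,0,-3,0,0,0,0.75],[-3,-3,-2,0,0,0,0.75],[-4,-4,0,0,0,0,0.75],[-4,-4,0,0,0,0,0.75],[-4,-4,0,0,0,0,0.75],[-4,-4,0,0,0,0,0.75],[-4,-2,0,0,0,0,0.75],[-4,0,0,0,0,0,0.75],[-4,0,0,0,0,0,0.75],[0,0,0,0,0,0,0.75]]])

```text
time_s: 22.88
tcp_pos: [0.5386, -0.337, 0.1772]
ee_rot: [[-0.624, 0.781, 0.0], [0.781, 0.624, -0.0], [-0.0, -0.0, -1.0]]
wrist_force: [0.1, -0.4, -0.8]
gripper_width: 0.876
```

```bash
python3 m.py; python3 go.py .5 0 .2 128.8; python3 - <<'E'
from station import r
from h import *
s,t=r.capture("scene"),r.capture("top")
cv2.imwrite("pics/b1.png",np.hstack([cv2.resize(s["color"],(440,330)),cv2.resize(t["color"][100:280,230:380],(350,420))[:330]]))
cv2.imwrite("pics/b2.png",np.hstack([cv2.resize(s["color"][180:290,210:370],None,fx=2.5,fy=2.5,interpolation=2),cv2.resize(t["color"][120:260,240:380],(350,275),interpolation=2)]))
E
```

```text
top [314. 217.] r 11.6 n 42.0 scene [252. 212.] [ 0.4976 -0.0515  0.0537] [0.2594]
top [277. 213.] r 11.6 n 37.0 scene [280. 199.] [0.5072 0.0384 0.0539] [0.1821]
top [151. 212.] r 11.7 n 23.0 scene [349. 160.] [0.5083 0.339  0.0548] [0.2793]
top [182. 183.] r 11.5 n 34.0 scene [355. 175.] [0.5797 0.2686 0.0561] [0.0181]
top [318. 180.] r 11.5 n 55.0 scene [275. 228.] [ 0.5871 -0.0614  0.054 ] [0.0554]
top [281. 176.] r 11.3 n 45.0 scene [304. 214.] [0.5971 0.0284 0.0534] [0.0202]
top [322. 145.] r 11.2 n 63.0 scene [302. 247.] [ 0.6771 -0.0712  0.0536] [0.1736]
top [285. 141.] r 11.1 n 54.0 scene [331. 230.] [0.6872 0.0186 0.0537] [0.1515]
t 22.98 tcp [ 0.5373 -0.3351  0.1774] yaw 128.71 grip 0.876 F [-0.1  0.3  0.4] tilt z [-7.e-04  6.e-04 -1.e+00] j [-17.  25.  -2.  -0. -63. -34.]
turn wz -0.09  shift cm [28.46 18.09 -2.26]
```

View pics/b2.png

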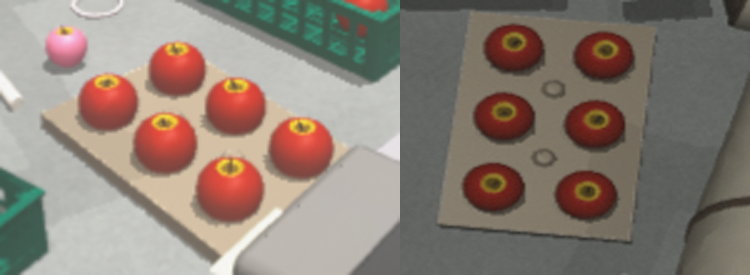

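View pics/b1.png

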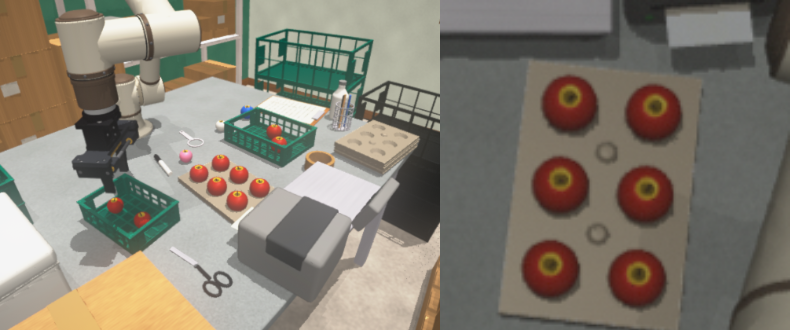

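The new apple's top is at 53.9 mm, level with its neighbours (53.4–54.0 mm). The neighbours moved less than 0.5 mm, two apples are in the crate and two in the basket. The arm is clear, with the gripper empty and well above the basket.

```bash
python3 -c "
from station import r
print(r.finish_job())"
```

```text
the job is handed in; nothing more can be done
None
```

I moved the undersized apple from its corner pocket at about (0.507, 0.038) into the empty half of the small basket. Then I took the crate apple at (0.436, 0.272) and set it stalk up in the freed pocket. The job was handed in at about 23 s of the 64 s allowed; no verdict is reported.

What the last checks showed:
- **New apple:** its top triangulates at 53.9 mm, against 53.4–54.0 mm for its neighbours. It is centred within 1 mm of the pocket and upright in both views.
- **Other tray apples:** they moved less than 0.5 mm.
- **Crate and basket:** two apples remain in the crate, and both undersized apples stand in the basket. The arm hid the basket in the last top view, so I confirmed the basket by eye in the scene picture only.
- **Forces:** wrist force stayed within noise, about 2 N, at every reading I took.
- **Tape and scissors:** I did not measure them again; the arm never came near them.

No check failed. The one disagreement was in the rim measurements of the crate and basket, which came out about 5–9 mm larger than the stated sizes. Blurred edges are the likely cause, and it was harmless given the margins used.

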